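Stack the kitchen canisters

TASK

Put the canisters in order: stand the blue one in the middle of the round cork mat, seat the yellow one in the recess on top of it and the red one in the recess on top of the yellow; then stand the green one in the middle of the square slate mat and seat the wooden lid, knob up, in its top (either pile may be built first). Keep the canisters upright throughout, leave the mug, the salt shaker and the timer standing where they are, and let go of everything at the end.

Things in the scene. Friction and masses are not known exactly. Their poses are not given: they have to be found in the camera images.
- large: Blue closed canister, an upright cylinder 70 mm in diameter, 60 mm high, bottom edge bevelled 3 mm. Its top is a round recess 64 mm wide, 6 mm deep, with its floor 54 mm above the underside and a 3 mm rim. About 300 g. Origin: centre of the underside; z up. Starts on the counter. Goes on the cork mat.
- medium: Yellow closed canister, an upright cylinder 56 mm in diameter, 52 mm high, bottom edge bevelled 3 mm. Its top is a round recess 50 mm wide, 6 mm deep, with its floor 46 mm above the underside and a 3 mm rim. About 200 g. Origin: centre of the underside; z up. Starts on the counter. Fits in the blue one's recess; 4 mm to spare all round. Fingers must hold it over 8 mm above its underside to clear that rim.
- small: Red closed canister, an upright cylinder 42 mm in diameter, 44 mm high, bottom edge bevelled 3 mm. Its top is a round recess 36 mm wide, 6 mm deep, with its floor 38 mm above the underside and a 3 mm rim. About 110 g. Origin: centre of the underside; z up. Starts on the counter. Fits in the recess of the yellow canister; 4 mm to spare all round. Fingers must hold it over 8 mm above its underside to clear that rim.
- sugar: Green closed canister, an upright cylinder 60 mm in diameter, 60 mm high, bottom edge bevelled 3 mm. Its top is a round recess 54 mm wide, 6 mm deep, with its floor 54 mm above the underside and a 3 mm rim. About 250 g. Origin: centre of the underside; z up. Starts on the counter. This is the sugar canister; it goes on the slate mat.
- lid: Dark wooden lid: a disc 46 mm in diameter, 8 mm thick, with a neck 18 mm wide from 8 to 12 mm and a cylindrical knob 24 mm wide from 12 to 42 mm above the underside, by which it is picked up. About 60 g. Origin: centre of the underside; z up. Lies knob up on the counter at the start. Fits the green canister's recess with 4 mm to spare all round.
- cork_mat: Round brown cork mat, 110 mm in diameter and 8 mm thick, fixed flat on the counter. Origin: centre of its underside; its top is 8 mm higher.
- slate_mat: Square black slate mat, 100 by 100 mm and 6 mm thick, fixed flat on the counter. Origin: centre of its underside; its top is 6 mm higher; x and y along its sides.
- mug: White mug, 76 mm in diameter and 85 mm high, its handle towards its own +y and reaching about 70 mm from its axis; stands upright. Leave alone. Origin: centre of its underside.
- shaker: Steel salt shaker with a black cap, 42 mm in diameter and 83 mm high, upright. Leave alone. Origin: centre of its underside.
- timer: Orange and white kitchen timer, a round thing 60 mm in diameter and 49 mm high, beyond the rest. Leave alone. Origin: centre of its underside.
Things that resemble listed ones, but are neither listed nor needed, are in the scene too. Of the things like the cork_mat, leave any that is purple; of the rest the smaller one is meant.

How it is judged (in metres and radians):
At the end, for the whole second after the job is handed in: Blue on cork and green on slate, centres within 15 mm; yellow in blue's recess, red in yellow's, lid in green's: centres within 7 mm. Each resting on what is under it (height within 3 mm), tilt under 0.07 rad, at rest (under 0.02 m/s) (horizontal distance between large and cork_mat below 0.015 m and z of large in the frame of cork_mat between 0.005 and 0.011 m and angle between each of large, medium, small, sugar, lid's own z axis and vertical below 0.07 rad and linear speed of each of large, medium, small, sugar, lid below 0.02 m/s and horizontal distance between medium and large below 0.007 m and z of medium in the frame of large between 0.051 and 0.057 m and horizontal distance between small and medium below 0.007 m and z of small in the frame of medium between 0.043 and 0.049 m and horizontal distance between sugar and slate_mat below 0.015 m and z of sugar in the frame of slate_mat between 0.003 and 0.009 m and horizontal distance between lid and sugar below 0.007 m and z of lid in the frame of sugar between 0.051 and 0.057 m); the robot touches nothing.
It fails at once if a canister is tipped by more than 0.6 rad (35 degrees) (angle between any of large, medium, small, sugar's own z axis and vertical above 0.6 rad).
It fails at once if the mug, the shaker or the timer is moved more than 25 mm or tipped over (distance of any of mug, shaker, timer from where it was at the start of the episode above 0.025 m or angle between any of mug, shaker, timer's own z axis and vertical above 0.5 rad).
It also fails if it takes over 136 s, if anything falls off the work surface, if the arm or the gripper's body presses on something with over 40 N, if the wrist force passes 120 N, or if a joint passes its speed limit or range.

ROBOT

A 6-joint arm with a two-finger parallel gripper is mounted at the origin on the work surface. World frame = base frame: x ahead of the robot, y to its left, z up, the work surface at z = 0. Lengths are in m, angles in degrees, forces in N, time in s.
With the tool pointing down it reaches from about 0.25 to 0.725 m from the base axis. Payload 9.7 kg.
Tool frame: the origin (TCP) lies between the finger pads; the fingertips stand 19 mm ahead of it and the grasp point (between the pads) is the TCP; z points along the fingers, y is the line along which they close (so a half turn about z gives the same grasp; the last joint's range is limited). The gripper opens to 85 mm and grips with 20 to 120 N. Pads are 22 mm wide; open, the fingers measure 114 mm over their backs; the gripper's body (76 mm by 85 mm) begins 54 mm behind the grasp point. The pads swing forward as they close: fully open they stand 13 mm farther back than shut.
Start: joints at [71.734, 4.979, 10.078, 95.1, 0, 90], TCP at [0.172, 0.522, 0.25] pointing down, gripper open.
Joint ranges: [-179.16, 179.16], [-48.56, 103.87], [-65.8, 70.77], [-126.05, 130.52], [-82.76, 87.17], [-180, 180]. Speed limits (degrees/s): [127.2, 127.2, 147.25, 180, 180, 180].

INTERFACE

Orientations are given as [roll, pitch, yaw] about the fixed x, y, z axes, in that order (R = Rz(yaw) Ry(pitch) Rx(roll)).
In Python, from workcell import telemetry, camera, calibration, workorder gives the robot as it stands.
- The arm moves only by the tool play_rows, never from a script. Its argument "increments" is a list of rows, each a list of 3 entries, a list of its own where there are three numbers: the shift along the tool's x, y, z in mm, then the turn, a rotation vector about the tool's x, y, z in degrees, then the closure, from 0 (fully open) to 1 (shut). In form: [[[x, y, z], [ax, ay, az], jaw], ...]. A call has 1 to 20 rows; each row is the pose to reach, as a shift and turn from the pose commanded when the call began, along the tool's axes at that moment; what a row does not reach only later rows make up. A row lasts 1/10 s, in which the tool goes at most 50 mm and 8.59 degrees, less where a joint would pass 70% of its speed; a pose out of reach is approached as far as the arm can. A call with a gripper value outside its range is refused whole. The fingers move at their own pace and stop on an object; "grip_force" is the grip in N (left out, the last holds). Time passes only in rows, so rows that repeat a pose let the fingers close. It gives the time, the measured TCP pose, the force, the opening and the grip force at its end, in the units of the state.
- telemetry.get_obs(): the state, without advancing time (a new reading comes with each control period).
- camera(name): name is "scene" or "top" or "wrist"; returns (picture, depth): 384x512x3 uint8, red, green, blue; 384x512 float32, m along the optical axis (not along the pixel's ray), 0 where there is no reading.
- calibration(name): a dict with "vertical_fov" (degrees; the focal length in pixels is half the picture's height over the tangent of half this angle, whatever the lens; pixels are square), "cx", "cy" (the principal point, pixels), "rvec" (rotation vector, rad) and "tvec" (3), from world to camera coordinates, as OpenCV has them; the wrist camera has in their place "hand_eye" (4x4, takes a point from camera to tool coordinates, whose origin is the TCP and whose axes are the flange's). Camera axes: x right, y down, z forward; pixel columns grow to the right and rows downward; lengths in m; the calibration is good to about 2 mm. A picture is of the moment at which its call begins: read the wrist's pose just before it. calibration takes no time and is no camera call.
- workorder.job_done(): hands the job in; it is judged then, once.
The state is a dict: "time": time; "q": joint angles; "qd": joint speeds; "joint_efforts": joint torques, N m; "ee_pos": TCP position; "tcp_rot": TCP orientation; "wrist_force": force on the tool from outside, world axes, zero at the start; "torque": the same for the moment, N m; "opening": finger opening in m; "grasp_force": force on a finger pad.
Only numpy, scipy, OpenCV 4.12 (cv2) and the standard library are available. Lean on these libraries where they do the work, as an engineer would, in place of code of your own. Each camera call takes 0.05 s, during which the arm holds its last target. There are 200 camera calls.

## Working session

There is one attempt and no reset: what is moved stays moved. The work goes in short steps, Python scripts to look and compute and a tool call to move; the robot and the scene stay as the last step left them, time stands still between calls to the robot, and variables do not carry over. Pictures are saved under pics/ and viewed, at most 14 in all, crops included, and the job is handed in when it is done.

Besides the shell and the picture viewer there is one more tool, called after ">>>" by a JSON object that holds its "fn" and its "kwargs". play_rows: Moves the arm, as the interface text tells. Its arguments: {"type":"object","properties":{"increments":{"type":"array"},"grip_force":{"type":"number"}},"required":["increments"]}

```bash
ls; mkdir -p pics; python3 - <<'E'
from workcell import telemetry, camera, calibration
import cv2,numpy as np
print(telemetry.get_obs())
for n in("scene","top","wrist"):
    c=calibration(n);print(n,c)
    p,d=camera(n);cv2.imwrite(f"pics/{n}0.png",p[...,::-1]);np.save(f"pics/{n}0d.npy",d)
E
```

```text
pics
{'time': 0.0, 'q': array([ 7.17348866e+01,  5.01063687e+00,  1.00336106e+01,  9.50988436e+01,
       -2.05931406e-03,  9.00012270e+01]), 'qd': array([-0.07162033, -0.1202435 ,  0.03771003,  0.02332681, -0.00679015,
       -0.02586776]), 'joint_efforts': array([-7.40297328e-04, -5.20385420e+01,  4.64806259e+01,  1.62998523e-02,
       -8.91265540e-05, -1.94978199e-06]), 'ee_pos': array([0.17232282, 0.52209179, 0.24957994]), 'tcp_rot': array([-1.79924130e+02,  2.06093703e-03,  1.61733662e+02]), 'wrist_force': array([ 0.31188041, -0.34558572,  0.19951536]), 'torque': array([-0.03227815, -0.05211483, -0.0064163 ]), 'grasp_force': 0.0, 'opening': 0.08511774822027628}
scene {'vertical_fov': 49.24601049781842, 'cx': 256.87446467767467, 'cy': 190.06509326458755, 'rvec': array([ 2.03211547,  0.75888992, -0.396258  ]), 'tvec': array([-0.40838369, -0.13557543,  1.6367072 ])}
top {'vertical_fov': 52.59552107718607, 'cx': 254.28285746646677, 'cy': 190.7626018278474, 'rvec': array([ 2.14300844, -2.09780499,  0.1906816 ]), 'tvec': array([0.00138875, 0.52855476, 1.07408771])}
wrist {'vertical_fov': 64.1768234588777, 'cx': 251.87896106435846, 'cy': 189.42808976669875, 'hand_eye': array([[ 1.47157341e-03, -9.63524901e-01, -2.67614647e-01,
         6.68144964e-02],
       [ 9.99998481e-01,  1.66792192e-03, -5.06374093e-04,
         7.06682166e-04],
       [ 9.34264383e-04, -2.67613495e-01,  9.63525892e-01,
        -1.24305621e-01],
       [ 0.00000000e+00,  0.00000000e+00,  0.00000000e+00,
         1.00000000e+00]])}
```

View pics/top0.png

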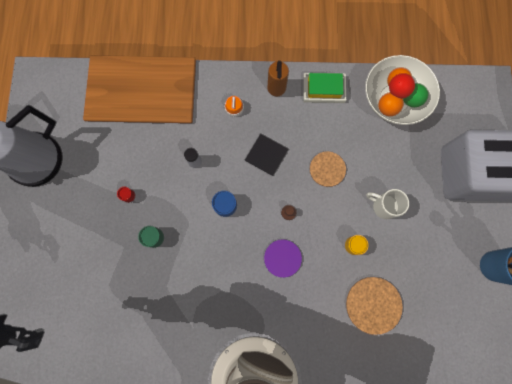

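View pics/scene0.png

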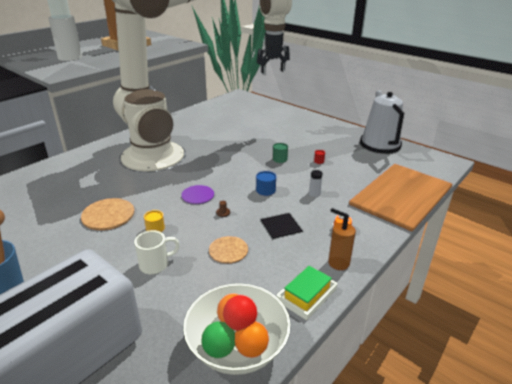

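The top view shows yellow (358,245), blue (225,203), green (150,236), red (126,194), the lid (289,212), slate (267,154), mug (392,203), shaker (191,155) and timer (234,105).
There are three cork-like mats: purple (283,258), small brown (328,169) and large brown (375,305). Purple is excluded, so the smaller brown one at (328,169) is meant. I'll confirm it by size and a crop.

```bash
cat > h.py <<'E'
import numpy as np,cv2
from scipy.spatial.transform import Rotation as R
from workcell import telemetry,camera,calibration
def extr(n,obs=None):
    "camera->world rotation, camera origin"
    c=calibration(n)
    if n=="wrist":
        T=R.from_euler("xyz",obs["tcp_rot"],degrees=True).as_matrix();H=c["hand_eye"]
        return T@H[:3,:3],T@H[:3,3]+obs["ee_pos"],c
    M=cv2.Rodrigues(c["rvec"])[0]
    return M.T,-M.T@c["tvec"],c
def rays(n,obs=None):
    A,o,c=extr(n,obs);f=192/np.tan(np.radians(c["vertical_fov"]/2))
    v,u=np.mgrid[:384,:512]
    r=np.dstack([(u-c["cx"])/f,(v-c["cy"])/f,np.ones(u.shape)])
    return r@A.T,o
def cloud(n,d,obs=None):
    r,o=rays(n,obs);return o+r*d[...,None]
def plane(n,z,obs=None):
    r,o=rays(n,obs);return o+r*((z-o[2])/r[...,2])[...,None]
E
python3 - <<'E'
from h import *
p=cv2.imread("pics/top0.png");d=np.load("pics/top0d.npy")
W=cloud("top",d);hsv=cv2.cvtColor(p,cv2.COLOR_BGR2HSV)
px=dict(yellow=(358,245,.052),blue=(225,203,.06),green=(150,236,.06),red=(126,194,.044),lid=(289,212,.042),corkS=(328,169,.008),corkL=(375,305,.008),slate=(267,154,.006),shaker=(191,155,.083),timer=(234,105,.049),mug=(397,203,.085))
for k,(u,v,h) in px.items():
    P=plane("top",h)
    s=p[v-3:v+4,u-3:u+4].reshape(-1,3).mean(0)
    m=(np.linalg.norm(p.astype(float)-s,axis=2)<45).astype(np.uint8)
    yy,xx=np.mgrid[:384,:512];m&=(np.hypot(xx-u,yy-v)<45)
    l=cv2.connectedComponents(m)[1];m=l==l[v,u]
    z=W[...,2]
    mt=m&(abs(z-h)<.010) if h>.02 else m
    q=P[mt][:,:2].astype(np.float32)
    c,r=cv2.minEnclosingCircle(q);a=cv2.minAreaRect(q)
    print(k,m.sum(),mt.sum(),"mean",q.mean(0).round(3),"circ",np.round(c,3),round(2*r,3),"rect",np.round(a[1],3),round(a[2],1),"zmed",np.percentile(z[m],[50,95]).round(3))
cv2.imwrite("pics/c.png",cv2.resize(p[90:350,150:450],None,fx=2,fy=2,interpolation=2))
E
```

```text
yellow 250 248 mean [ 0.381 -0.281] circ [ 0.381 -0.281] 0.052 rect [0.047 0.048] 1.2 zmed [0.047 0.053]
blue 469 456 mean [0.491 0.099] circ [0.491 0.099] 0.07 rect [0.066 0.066] 1.8 zmed [0.055 0.062]
green 681 348 mean [0.392 0.306] circ [0.392 0.306] 0.06 rect [0.057 0.058] 47.6 zmed [0.051 0.06 ]
red 136 132 mean [0.514 0.39 ] circ [0.514 0.392] 0.04 rect [0.039 0.035] 4.6 zmed [0.04  0.047]
lid 186 53 mean [ 0.474 -0.09 ] circ [ 0.474 -0.089] 0.024 rect [0.02 0.02] 0.4 zmed [0.01  0.044]
corkS 1017 1017 mean [ 0.61  -0.207] circ [ 0.61  -0.207] 0.112 rect [0.106 0.11 ] 89.7 zmed [0.009 0.012]
corkL 2529 2529 mean [ 0.212 -0.334] circ [ 0.213 -0.334] 0.159 rect [0.155 0.157] 44.2 zmed [0.012 0.016]
slate 990 990 mean [ 0.651 -0.021] circ [ 0.652 -0.021] 0.133 rect [0.098 0.098] 61.2 zmed [0.007 0.01 ]
shaker 147 142 mean [0.624 0.197] circ [0.624 0.196] 0.04 rect [0.039 0.034] 28.6 zmed [0.083 0.086]
timer 196547 3713 mean [ 0.645 -0.121] circ [ 0.513 -0.003] 1.444 rect [0.788 1.388] 14.5 zmed [0.001 0.11 ]
mug 2393 120 mean [ 0.498 -0.378] circ [ 0.501 -0.375] 0.085 rect [0.073 0.079] 27.5 zmed [0.002 0.077]
```

View pics/c.png

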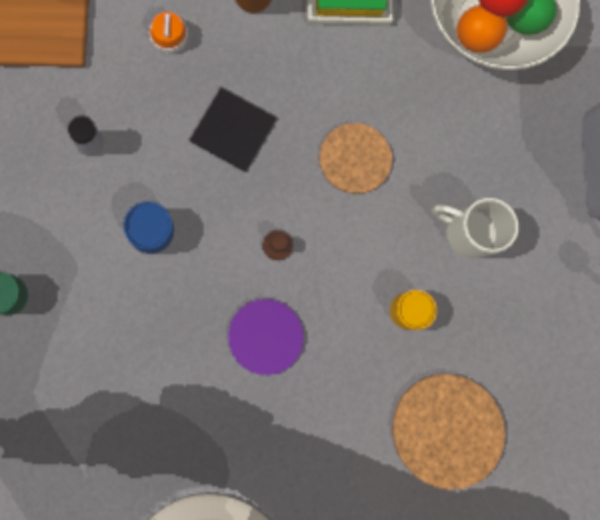

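The small brown mat measures 112 mm across against 110 mm stated (the big one is 157 mm), so (328,169) is the cork mat. All other sizes and heights agree too. I'll go above the green canister and turn the tool to yaw 180.

>>> {"fn": "play_rows", "kwargs": {"increments": [[[-277, -136, 50], [0, 0, -18.27], 0], [[-277, -136, 50], [0, 0, -18.27], 0], [[-277, -136, 50], [0, 0, -18.27], 0], [[-277, -136, 50], [0, 0, -18.27], 0], [[-277, -136, 50], [0, 0, -18.27], 0], [[-277, -136, 50], [0, 0, -18.27], 0], [[-277, -136, 50], [0, 0, -18.27], 0], [[-277, -136, 50], [0, 0, -18.27], 0], [[-277, -136, 50], [0, 0, -18.27], 0], [[-277, -136, 50], [0, 0, -18.27], 0], [[-277, -136, 50], [0, 0, -18.27], 0], [[-277, -136, 50], [0, 0, -18.27], 0], [[-277, -136, 50], [0, 0, -18.27], 0]]}}

```text
time: 1.45
ee_pos: [0.3924, 0.3068, 0.2004]
tcp_rot: [180.0, 0.0, -179.9]
wrist_force: [0.1, 0.1, 0.6]
opening: 0.0857
grasp_force: 0.0
```

```bash
cat > look.py <<'E'
# usage: look.py name hue_lo hue_hi height diameter [smin vmin vmax]
import sys
from h import *
def look(name,lo,hi,h,dia,smin=90,vmin=30,vmax=256,save=True,near=None,rad=.09):
    o=telemetry.get_obs();p,d=camera("wrist");p=p[...,::-1].copy()
    if save: cv2.imwrite(f"pics/w_{name}.png",p)
    hsv=cv2.cvtColor(p,cv2.COLOR_BGR2HSV).astype(int);H=hsv[...,0]
    hm=(H>=lo)&(H<=hi) if lo<=hi else (H>=lo)|(H<=hi)
    W=cloud("wrist",d,o);P=plane("wrist",h,o)
    near=o["ee_pos"][:2] if near is None else np.array(near)
    m=hm&(hsv[...,1]>=smin)&(hsv[...,2]>=vmin)&(hsv[...,2]<vmax)&(d>0)&(abs(W[...,2]-h)<.011)&(np.hypot(*(P[...,:2]-near).transpose(2,0,1))<rad)
    m=cv2.morphologyEx(m.astype(np.uint8),cv2.MORPH_OPEN,np.ones((3,3)))
    n,l,s,_=cv2.connectedComponentsWithStats(m)
    if n<2: print(name,"none");return
    m=l==1+s[1:,4].argmax()
    r=m&(abs(W[...,2]-h)<.003)      # rim / flat top only
    q=P[r if r.sum()>60 else m][:,:2].astype(np.float32)
    c,rr=cv2.minEnclosingCircle(q);(a,b),wh,_=cv2.minAreaRect(q)
    t=o["ee_pos"];print(name,"n",m.sum(),"circ",np.round(c,4),"dia",round(2*rr,4),"want",dia,"rect",np.round(wh,4),"rc",np.round((a,b),4),"z95",np.percentile(W[m][:,2],[50,95]).round(4),
     "\n tcp",t.round(4),o["tcp_rot"].round(2),"move mm [tx,ty]:",np.round([-(c[0]-t[0])*1e3,(c[1]-t[1])*1e3],1),"t",round(o["time"],2))
    return c
E
python3 -c "
from look import *
look('green',60,95,.06,.06)"
```

```text
green n 2972 circ [0.3905 0.306 ] dia 0.0589 want 0.06 rect [0.0514 0.0579] rc [0.3906 0.3034] z95 [0.0549 0.0607] 
 tcp [0.3924 0.3068 0.2004] [ 1.7999e+02  1.0000e-02 -1.7993e+02] move mm [tx,ty]: [ 2.  -0.8] t 1.45
```

View pics/w_green.png

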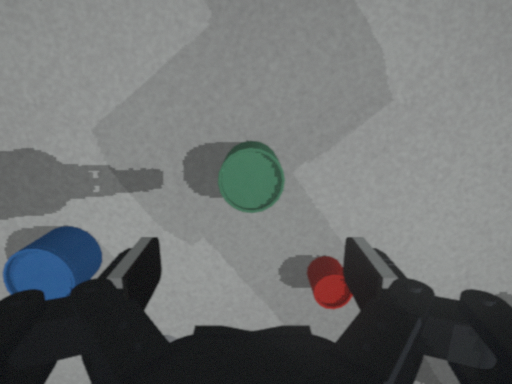

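The wrist view shows the green rim centred at (251,180), with blue at lower left and red at lower right (330,285). The measurement agrees with the top camera within 2 mm, so I'll grasp.

>>> {"fn": "play_rows", "kwargs": {"increments": [[[1.5, -1, 40], [0, 0, 0], 0], [[1.5, -1, 80], [0, 0, 0], 0], [[1.5, -1, 120], [0, 0, 0], 0], [[1.5, -1, 145], [0, 0, 0], 0], [[1.5, -1, 155], [0, 0, 0], 0], [[1.5, -1, 162], [0, 0, 0], 0], [[1.5, -1, 162], [0, 0, 0], 0], [[1.5, -1, 162], [0, 0, 0], 1], [[1.5, -1, 162], [0, 0, 0], 1], [[1.5, -1, 162], [0, 0, 0], 1], [[1.5, -1, 162], [0, 0, 0], 1], [[1.5, -1, 162], [0, 0, 0], 1], [[1.5, -1, 162], [0, 0, 0], 1], [[1.5, -1, 162], [0, 0, 0], 1], [[1.5, -1, 162], [0, 0, 0], 1], [[1.5, -1, 162], [0, 0, 0], 1]], "grip_force": 50}}

```text
time: 3.1
ee_pos: [0.3921, 0.306, 0.0401]
tcp_rot: [179.9, 0.1, -180.0]
wrist_force: [-0.4, -0.2, 6.3]
opening: 0.0587
grasp_force: 53.9
```

>>> {"fn": "play_rows", "kwargs": {"increments": [[[0, 0, -10], [0, 0, 0], 1], [[0, 0, -30], [0, 0, 0], 1], [[0, 0, -60], [0, 0, 0], 1], [[0, 0, -90], [0, 0, 0], 1], [[-10, -12, -110], [0, 0, 0], 1], [[-25, -31, -120], [0, 0, 0], 1], [[-45, -56, -120], [0, 0, 0], 1], [[-65, -82, -120], [0, 0, 0], 1], [[-85, -107, -120], [0, 0, 0], 1], [[-105, -132, -120], [0, 0, 0], 1], [[-125, -157, -120], [0, 0, 0], 1], [[-145, -183, -120], [0, 0, 0], 1], [[-165, -208, -120], [0, 0, 0], 1], [[-185, -233, -120], [0, 0, 0], 1], [[-205, -258, -120], [0, 0, 0], 1], [[-225, -284, -120], [0, 0, 0], 1], [[-242, -305, -120], [0, 0, 0], 1], [[-252, -318, -120], [0, 0, 0], 1], [[-258, -326, -120], [0, 0, 0], 1], [[-260, -327, -120], [0, 0, 0], 1]]}}

```text
time: 5.1
ee_pos: [0.6516, -0.0224, 0.1584]
tcp_rot: [-180.0, -0.0, 179.9]
wrist_force: [0.1, 0.1, -2.6]
opening: 0.0586
grasp_force: 54.7
```

```bash
python3 - <<'E'
from h import *
print(telemetry.get_obs())
o=telemetry.get_obs();p,d=camera("wrist");p=p[...,::-1].copy();cv2.imwrite("pics/w_hold.png",p)
P=plane("wrist",.006,o);hsv=cv2.cvtColor(p,cv2.COLOR_BGR2HSV);W=cloud("wrist",d,o)
m=(hsv[...,2]<70)&(abs(W[...,2]-.006)<.008)
q=P[m][:,:2];print(m.sum(),q.min(0),q.max(0),cv2.minAreaRect(q.astype(np.float32)))
E
```

```text
{'time': 5.1, 'q': array([-1.96603041e+00,  1.83283925e+01,  1.54360921e+01,  8.71256659e+01,
       -4.36697569e-03, -1.91354454e+00]), 'qd': array([ 0.46723887,  1.97015312,  2.56706974,  0.83516195,  0.35187174,
       -0.09005718]), 'joint_efforts': array([ -1.02859195, -68.81356716,  48.92002344,  -0.11944736,
        -0.09030222,  -0.14700708]), 'ee_pos': array([ 0.65155343, -0.02238628,  0.15836427]), 'tcp_rot': array([-1.79996235e+02, -1.81021748e-02,  1.79947514e+02]), 'wrist_force': array([ 0.08696356,  0.07187587, -2.63149989]), 'torque': array([0.01170592, 0.06853818, 0.04295875]), 'grasp_force': 54.66219618174364, 'opening': 0.058562307992662474}
6538 [ 0.58699658 -0.08732577] [0.79412402 0.21583177] ((0.7056556940078735, 0.07851558923721313), (0.3257068991661072, 0.09745673090219498), 61.66469192504883)
```

View pics/w_hold.png

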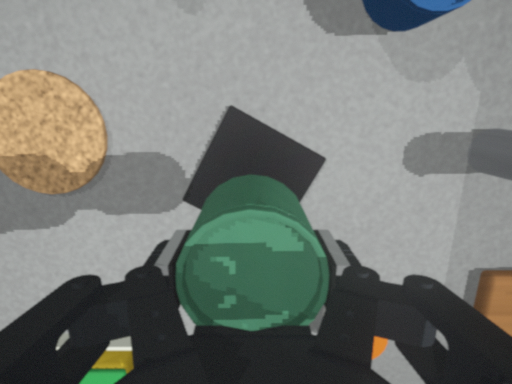

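Green is held upright, with the slate's corners visible at (183,200), (231,106) and (325,158), as measured. Lowering and releasing.

>>> {"fn": "play_rows", "kwargs": {"increments": [[[0, 1, 25], [0, 0, 0], 1], [[0, 1, 60], [0, 0, 0], 1], [[0, 1, 90], [0, 0, 0], 1], [[0, 1, 103], [0, 0, 0], 1], [[0, 1, 108], [0, 0, 0], 1], [[0, 1, 110], [0, 0, 0], 1], [[0, 1, 112], [0, 0, 0], 1], [[0, 1, 112.5], [0, 0, 0], 1], [[0, 1, 112.5], [0, 0, 0], 1], [[0, 1, 112.5], [0, 0, 0], 0], [[0, 1, 112.5], [0, 0, 0], 0], [[0, 1, 112.5], [0, 0, 0], 0], [[0, 1, 112.5], [0, 0, 0], 0], [[0, 1, 112.5], [0, 0, 0], 0], [[0, 1, 112.5], [0, 0, 0], 0], [[0, 1, 100], [0, 0, 0], 0], [[0, 1, 70], [0, 0, 0], 0], [[0, 1, 30], [0, 0, 0], 0], [[0, 1, -10], [0, 0, 0], 0], [[0, 1, -42], [0, 0, 0], 0]]}}

```text
time: 7.15
ee_pos: [0.6514, -0.0206, 0.2041]
tcp_rot: [-180.0, 0.2, -180.0]
wrist_force: [0.7, -0.4, 0.2]
opening: 0.0854
grasp_force: 0.0
```

```bash
python3 -c "
from look import *
look('green2',60,95,.066,.06)"
```

```text
green2 n 3518 circ [ 0.651  -0.0206] dia 0.0603 want 0.06 rect [0.0591 0.059 ] rc [ 0.6511 -0.0207] z95 [0.061  0.0671] 
 tcp [ 0.6514 -0.0206  0.2041] [-1.8e+02  1.5e-01 -1.8e+02] move mm [tx,ty]: [0.4 0. ] t 7.15
```

Green stands on the slate at (0.651,-0.021). Now the lid.

>>> {"fn": "play_rows", "kwargs": {"increments": [[[177, -69, 0], [0, 0, 0], 0], [[177, -69, 0], [0, 0, 0], 0], [[177, -69, 0], [0, 0, 0], 0], [[177, -69, 0], [0, 0, 0], 0], [[177, -69, 0], [0, 0, 0], 0.4], [[177, -69, 0], [0, 0, 0], 0.4], [[177, -69, 0], [0, 0, 0], 0.4], [[177, -69, 0], [0, 0, 0], 0.4]]}}

```text
time: 8.0
ee_pos: [0.4751, -0.0894, 0.2002]
tcp_rot: [180.0, -0.0, -180.0]
wrist_force: [-0.2, -0.1, -0.7]
opening: 0.0514
grasp_force: 0.0
```

```bash
python3 -c "
from look import *
look('lidk',165,18,.042,.024,smin=60,vmin=15,vmax=140,rad=.04)
look('lidd',165,18,.008,.046,smin=60,vmin=15,vmax=140,rad=.04)"
```

```text
lidk n 510 circ [ 0.4742 -0.091 ] dia 0.024 want 0.024 rect [0.0223 0.0227] rc [ 0.4742 -0.0909] z95 [0.0426 0.0438] 
 tcp [ 0.4751 -0.0894  0.2002] [ 1.8000e+02 -1.0000e-02 -1.7996e+02] move mm [tx,ty]: [ 0.9 -1.6] t 8.0
lidd n 762 circ [ 0.4738 -0.0908] dia 0.0448 want 0.046 rect [0.0434 0.0393] rc [ 0.4721 -0.0904] z95 [0.0088 0.0101] 
 tcp [ 0.475  -0.0893  0.2   ] [ 1.7999e+02 -3.0000e-02 -1.7995e+02] move mm [tx,ty]: [ 1.2 -1.5] t 8.05
```

View pics/w_lidk.png

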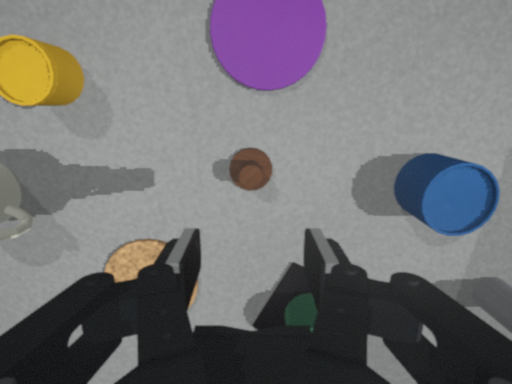

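The lid shows knob up at (251,175), next to blue (460,198), yellow (25,70) and the cork mat (150,265). It agrees with the top view, so I'll grasp the knob.

>>> {"fn": "play_rows", "kwargs": {"increments": [[[1, -1.5, 40], [0, 0, 0], 0.4], [[1, -1.5, 80], [0, 0, 0], 0.4], [[1, -1.5, 120], [0, 0, 0], 0.4], [[1, -1.5, 147], [0, 0, 0], 0.4], [[1, -1.5, 160], [0, 0, 0], 0.4], [[1, -1.5, 167], [0, 0, 0], 0.4], [[1, -1.5, 167], [0, 0, 0], 0.4], [[1, -1.5, 167], [0, 0, 0], 1], [[1, -1.5, 167], [0, 0, 0], 1], [[1, -1.5, 167], [0, 0, 0], 1], [[1, -1.5, 167], [0, 0, 0], 1], [[1, -1.5, 167], [0, 0, 0], 1], [[1, -1.5, 167], [0, 0, 0], 1], [[1, -1.5, 167], [0, 0, 0], 1], [[1, -1.5, 167], [0, 0, 0], 1]], "grip_force": 30}}

```text
time: 9.6
ee_pos: [0.4742, -0.0913, 0.0348]
tcp_rot: [-180.0, 0.1, -180.0]
wrist_force: [-0.9, 0.9, 6.3]
opening: 0.023
grasp_force: 29.3
```

>>> {"fn": "play_rows", "kwargs": {"increments": [[[0, 0, -10], [0, 0, 0], 1], [[0, 0, -35], [0, 0, 0], 1], [[0, 0, -70], [0, 0, 0], 1], [[-5, 2, -105], [0, 0, 0], 1], [[-20, 8, -125], [0, 0, 0], 1], [[-45, 18, -130], [0, 0, 0], 1], [[-70, 28, -130], [0, 0, 0], 1], [[-95, 37, -130], [0, 0, 0], 1], [[-120, 47, -130], [0, 0, 0], 1], [[-142, 56, -130], [0, 0, 0], 1], [[-160, 63, -130], [0, 0, 0], 1], [[-171, 68, -125], [0, 0, 0], 1], [[-177, 70, -115], [0, 0, 0], 1], [[-177, 70, -105], [0, 0, 0], 1], [[-177, 70, -100], [0, 0, 0], 1], [[-177, 70, -100], [0, 0, 0], 1], [[-177, 70, -100], [0, 0, 0], 1]]}}

```text
time: 11.3
ee_pos: [0.6499, -0.0215, 0.1336]
tcp_rot: [-180.0, 0.0, 180.0]
wrist_force: [-0.5, 0.9, -0.5]
opening: 0.0229
grasp_force: 29.5
```

```bash
python3 -c "
from look import *
look('liddh',165,18,.106,.046,smin=60,vmin=15,vmax=140,rad=.04)
look('green3',60,95,.066,.06)"
```

```text
liddh n 2125 circ [ 0.6461 -0.0207] dia 0.0444 want 0.046 rect [0.0217 0.0443] rc [ 0.6376 -0.0208] z95 [0.1074 0.1097] 
 tcp [ 0.6499 -0.0215  0.1336] [-180.      0.    179.98] move mm [tx,ty]: [3.7 0.7] t 11.3
green3 n 2202 circ [ 0.6497 -0.0203] dia 0.0589 want 0.06 rect [0.0585 0.0339] rc [ 0.6377 -0.0196] z95 [0.0612 0.0672] 
 tcp [ 0.6501 -0.0214  0.1339] [-1.8000e+02  4.0000e-02  1.7998e+02] move mm [tx,ty]: [0.4 1.1] t 11.35
```

View pics/w_green3.png

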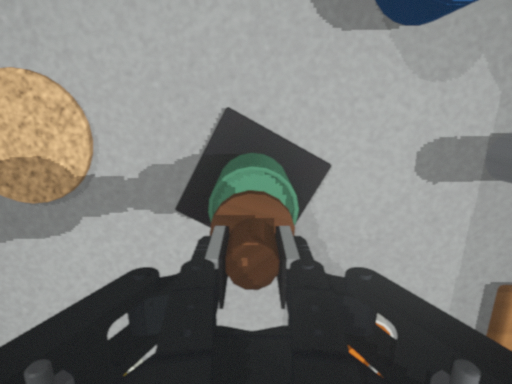

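The lid is held level over green's rim (253,200). A correction of about 1 mm is enough before seating it.

>>> {"fn": "play_rows", "kwargs": {"increments": [[[-1, 0.7, 12], [0, 0, 0], 1], [[-1, 0.7, 22], [0, 0, 0], 1], [[-1, 0.7, 29], [0, 0, 0], 1], [[-1, 0.7, 33], [0, 0, 0], 1], [[-1, 0.7, 36], [0, 0, 0], 1], [[-1, 0.7, 38], [0, 0, 0], 1], [[-1, 0.7, 39], [0, 0, 0], 1], [[-1, 0.7, 39.5], [0, 0, 0], 1], [[-1, 0.7, 39.5], [0, 0, 0], 1]]}}

```text
time: 12.3
ee_pos: [0.6515, -0.0205, 0.0949]
tcp_rot: [-180.0, 0.1, -180.0]
wrist_force: [-2.2, 0.1, 5.2]
opening: 0.0231
grasp_force: 30.0
```

>>> {"fn": "play_rows", "kwargs": {"increments": [[[0, 0, 0], [0, 0, 0], 0.6], [[0, 0, 0], [0, 0, 0], 0.5], [[0, 0, 0], [0, 0, 0], 0.4], [[0, 0, 0], [0, 0, 0], 0.4], [[0, 0, 0], [0, 0, 0], 0.4], [[0, 0, -15], [0, 0, 0], 0.4], [[0, 0, -50], [0, 0, 0], 0.4], [[0, 0, -100], [0, 0, 0], 0], [[0, 0, -106], [0, 0, 0], 0], [[0, 0, -106], [0, 0, 0], 0]]}}

```text
time: 13.3
ee_pos: [0.6523, -0.0205, 0.2031]
tcp_rot: [-180.0, 0.3, -180.0]
wrist_force: [0.4, -0.7, -0.5]
opening: 0.0856
grasp_force: 0.0
```

```bash
python3 -c "
from look import *
look('lid4',165,18,.102,.024,smin=60,vmin=15,vmax=140,rad=.04)
look('green4',60,95,.066,.06)"
```

```text
lid4 n 764 circ [ 0.651  -0.0204] dia 0.0239 want 0.024 rect [0.0223 0.0223] rc [ 0.6509 -0.0205] z95 [0.1026 0.1037] 
 tcp [ 0.6523 -0.0205  0.2031] [-179.99    0.28 -180.  ] move mm [tx,ty]: [1.3 0.1] t 13.3
green4 n 749 circ [ 0.6497 -0.02  ] dia 0.0592 want 0.06 rect [0.0588 0.035 ] rc [ 0.6396 -0.0161] z95 [0.0653 0.0675] 
 tcp [ 0.6517 -0.0205  0.2008] [-1.8e+02  1.0e-01 -1.8e+02] move mm [tx,ty]: [2.  0.5] t 13.35
```

>>> {"fn": "play_rows", "kwargs": {"increments": [[[160, 120, 0], [0, 0, 0], 0], [[160, 120, 0], [0, 0, 0], 0], [[160, 120, 0], [0, 0, 0], 0], [[160, 120, 0], [0, 0, 0], 0], [[160, 120, 0], [0, 0, 0], 0], [[160, 120, 0], [0, 0, 0], 0], [[160, 120, 0], [0, 0, 0], 0], [[160, 120, 0], [0, 0, 0], 0]]}}

```text
time: 14.2
ee_pos: [0.492, 0.0989, 0.1991]
tcp_rot: [-180.0, -0.1, 179.9]
wrist_force: [0.4, 0.0, 0.2]
opening: 0.0855
grasp_force: 0.0
```

```bash
python3 -c "
from look import *
look('blue',95,125,.06,.07)"
```

```text
blue n 4670 circ [0.4914 0.099 ] dia 0.0699 want 0.07 rect [0.0684 0.0685] rc [0.4912 0.0988] z95 [0.055  0.0609] 
 tcp [0.492  0.0989 0.1991] [-1.7998e+02 -6.0000e-02  1.7994e+02] move mm [tx,ty]: [0.6 0.2] t 14.2
```

The lid is seated (top at 0.1026 m against 0.102 expected). Now I'll grasp blue.

>>> {"fn": "play_rows", "kwargs": {"increments": [[[0.5, 0, 40], [0, 0, 0], 0], [[0.5, 0, 80], [0, 0, 0], 0], [[0.5, 0, 115], [0, 0, 0], 0], [[0.5, 0, 142], [0, 0, 0], 0], [[0.5, 0, 154], [0, 0, 0], 0], [[0.5, 0, 160], [0, 0, 0], 0], [[0.5, 0, 160], [0, 0, 0], 0], [[0.5, 0, 160], [0, 0, 0], 1], [[0.5, 0, 160], [0, 0, 0], 1], [[0.5, 0, 160], [0, 0, 0], 1], [[0.5, 0, 160], [0, 0, 0], 1], [[0.5, 0, 160], [0, 0, 0], 1], [[0.5, 0, 160], [0, 0, 0], 1], [[0.5, 0, 160], [0, 0, 0], 1]], "grip_force": 50}}

```text
time: 15.65
ee_pos: [0.492, 0.0997, 0.0418]
tcp_rot: [180.0, 0.2, -180.0]
wrist_force: [-1.3, -1.8, 6.7]
opening: 0.0687
grasp_force: 57.7
```

>>> {"fn": "play_rows", "kwargs": {"increments": [[[0, 0, -10], [0, 0, 0], 1], [[0, 0, -35], [0, 0, 0], 1], [[0, 0, -70], [0, 0, 0], 1], [[0, 0, -105], [0, 0, 0], 1], [[-4, -10, -125], [0, 0, 0], 1], [[-11, -28, -132], [0, 0, 0], 1], [[-20, -52, -132], [0, 0, 0], 1], [[-30, -77, -132], [0, 0, 0], 1], [[-40, -103, -132], [0, 0, 0], 1], [[-50, -129, -132], [0, 0, 0], 1], [[-60, -155, -132], [0, 0, 0], 1], [[-70, -181, -132], [0, 0, 0], 1], [[-80, -207, -132], [0, 0, 0], 1], [[-90, -232, -132], [0, 0, 0], 1], [[-100, -258, -132], [0, 0, 0], 1], [[-109, -281, -132], [0, 0, 0], 1], [[-115, -297, -132], [0, 0, 0], 1], [[-118, -306, -130], [0, 0, 0], 1], [[-118.5, -306, -120], [0, 0, 0], 1], [[-118.5, -306, -110], [0, 0, 0], 1]]}}

```text
time: 17.65
ee_pos: [0.6092, -0.2059, 0.149]
tcp_rot: [180.0, -0.0, -180.0]
wrist_force: [-0.1, -0.5, -3.0]
opening: 0.069
grasp_force: 57.9
```

```bash
python3 - <<'E'
from h import *
o=telemetry.get_obs();p,d=camera("wrist");p=p[...,::-1].copy();cv2.imwrite("pics/w_hold2.png",p);print(o["ee_pos"],o["tcp_rot"])
P=plane("wrist",.008,o);hsv=cv2.cvtColor(p,cv2.COLOR_BGR2HSV);W=cloud("wrist",d,o)
m=(hsv[...,0]>5)&(hsv[...,0]<22)&(hsv[...,1]>80)&(abs(W[...,2]-.008)<.008)&(np.hypot(P[...,0]-.61,P[...,1]+.207)<.075)
q=P[m][:,:2];print(m.sum(),q.min(0),q.max(0))
# near half of the disc is visible: fit circle to its outer contour, algebraic
c=max(cv2.findContours(m.astype(np.uint8),0,1)[0],key=len)[:,0]
e=P[c[:,1],c[:,0]][:,:2];h=e[abs(np.hypot(e[:,0]-.61,e[:,1]+.207)-.055)<.008]
s=np.linalg.lstsq(np.c_[2*h,np.ones(len(h))],(h**2).sum(1),rcond=None)[0];print(len(h),s[:2],np.sqrt(s[2]+s[:2]@s[:2]))
E
```

```text
[ 0.60921475 -0.20592934  0.14902639] [ 1.79978187e+02 -1.09817790e-02 -1.79988129e+02]
5105 [ 0.55602798 -0.261907  ] [ 0.6262207  -0.15448042]
216 [ 0.60893837 -0.2081432 ] 0.05282336373901727
```

>>> {"fn": "play_rows", "kwargs": {"increments": [[[0, -1, 25], [0, 0, 0], 1], [[0, -1, 55], [0, 0, 0], 1], [[0, -1, 78], [0, 0, 0], 1], [[0, -1, 90], [0, 0, 0], 1], [[0, -1, 95], [0, 0, 0], 1], [[0, -1, 98], [0, 0, 0], 1], [[0, -1, 99.5], [0, 0, 0], 1], [[0, -1, 100], [0, 0, 0], 1], [[0, -1, 100], [0, 0, 0], 1], [[0, -1, 100], [0, 0, 0], 0], [[0, -1, 100], [0, 0, 0], 0], [[0, -1, 100], [0, 0, 0], 0], [[0, -1, 100], [0, 0, 0], 0], [[0, -1, 100], [0, 0, 0], 0], [[0, -1, 88], [0, 0, 0], 0], [[0, -1, 60], [0, 0, 0], 0], [[0, -1, 20], [0, 0, 0], 0], [[0, -1, -20], [0, 0, 0], 0], [[0, -1, -50], [0, 0, 0], 0], [[0, -1, -50], [0, 0, 0], 0]]}}

```text
time: 19.7
ee_pos: [0.6107, -0.2079, 0.2062]
tcp_rot: [-179.8, 0.5, -180.0]
wrist_force: [-0.6, -0.5, 0.4]
opening: 0.0849
grasp_force: 0.0
```

```bash
python3 -c "
from look import *
look('blue2',95,125,.068,.07)"
```

```text
blue2 n 4654 circ [ 0.6092 -0.2077] dia 0.0695 want 0.07 rect [0.0681 0.068 ] rc [ 0.6092 -0.2075] z95 [0.063  0.0689] 
 tcp [ 0.6107 -0.2079  0.2062] [-179.85    0.45 -179.99] move mm [tx,ty]: [1.6 0.2] t 19.7
```

>>> {"fn": "play_rows", "kwargs": {"increments": [[[228, -74, 0], [0, 0, 0], 0], [[228, -74, 0], [0, 0, 0], 0], [[228, -74, 0], [0, 0, 0], 0], [[228, -74, 0], [0, 0, 0], 0], [[228, -74, 0], [0, 0, 0], 0], [[228, -74, 0], [0, 0, 0], 0], [[228, -74, 0], [0, 0, 0], 0], [[228, -74, 0], [0, 0, 0], 0], [[228, -74, 0], [0, 0, 0], 0]]}}

```text
time: 20.65
ee_pos: [0.3821, -0.2811, 0.1993]
tcp_rot: [180.0, -0.0, -179.9]
wrist_force: [-0.4, 0.5, -0.1]
opening: 0.0854
grasp_force: 0.0
```

```bash
python3 -c "
from look import *
look('yel',18,35,.052,.056)"
```

```text
yel n 2887 circ [ 0.3813 -0.2835] dia 0.0561 want 0.056 rect [0.0549 0.0551] rc [ 0.3816 -0.2834] z95 [0.0471 0.0531] 
 tcp [ 0.3821 -0.2811  0.1993] [ 1.7997e+02 -3.0000e-02 -1.7993e+02] move mm [tx,ty]: [ 0.7 -2.4] t 20.65
```

View pics/w_yel.png

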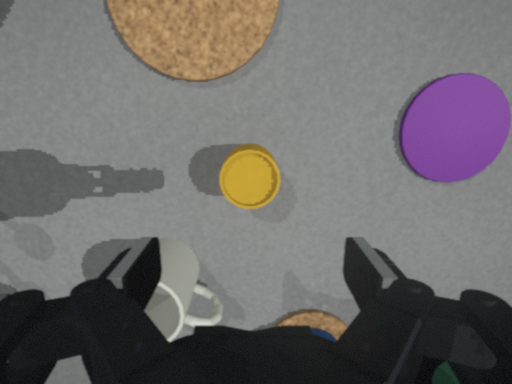

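Yellow is at (250,178), with the mug at (180,290) clear of the fingers. Grasping.

>>> {"fn": "play_rows", "kwargs": {"increments": [[[0.5, -2.4, 40], [0, 0, 0], 0], [[0.5, -2.4, 80], [0, 0, 0], 0], [[0.5, -2.4, 120], [0, 0, 0], 0], [[0.5, -2.4, 147], [0, 0, 0], 0], [[0.5, -2.4, 158], [0, 0, 0], 0], [[0.5, -2.4, 164], [0, 0, 0], 0], [[0.5, -2.4, 164], [0, 0, 0], 0], [[0.5, -2.4, 164], [0, 0, 0], 1], [[0.5, -2.4, 164], [0, 0, 0], 1], [[0.5, -2.4, 164], [0, 0, 0], 1], [[0.5, -2.4, 164], [0, 0, 0], 1], [[0.5, -2.4, 164], [0, 0, 0], 1], [[0.5, -2.4, 164], [0, 0, 0], 1], [[0.5, -2.4, 164], [0, 0, 0], 1], [[0.5, -2.4, 164], [0, 0, 0], 1]], "grip_force": 45}}

```text
time: 22.2
ee_pos: [0.3816, -0.2844, 0.0375]
tcp_rot: [-179.9, 0.1, -180.0]
wrist_force: [-1.6, 1.9, 5.8]
opening: 0.0549
grasp_force: 47.2
```

```bash
cat > top.py <<'E'
from h import *
def top(name,lo,hi,h,near,smin=90,n="top"):
    p,d=camera(n);p=p[...,::-1].copy();cv2.imwrite(f"pics/t_{name}.png",p)
    hsv=cv2.cvtColor(p,cv2.COLOR_BGR2HSV).astype(int);W=cloud(n,d);P=plane(n,h);H=hsv[...,0]
    hm=(H>=lo)&(H<=hi) if lo<=hi else (H>=lo)|(H<=hi)
    m=hm&(hsv[...,1]>smin)&(abs(W[...,2]-h)<.009)&(np.hypot(P[...,0]-near[0],P[...,1]-near[1])<.06)
    q=P[m][:,:2].astype(np.float32);c,r=cv2.minEnclosingCircle(q)
    print(name,m.sum(),"mean",q.mean(0).round(4),"circ",np.round(c,4),round(2*r,4),"z",np.percentile(W[m][:,2],[50,95]).round(4))
E
python3 -c "
from top import *
top('blue',95,125,.068,(.61,-.207));print(telemetry.get_obs()['ee_pos'])"
```

```text
blue 422 mean [ 0.6073 -0.206 ] circ [ 0.6083 -0.2052] 0.0707 z [0.0634 0.0691]
[ 0.38156352 -0.28436275  0.03746509]
```

>>> {"fn": "play_rows", "kwargs": {"increments": [[[0, 0, -10], [0, 0, 0], 1], [[0, 0, -35], [0, 0, 0], 1], [[0, 0, -70], [0, 0, 0], 1], [[0, 0, -105], [0, 0, 0], 1], [[-8, 3, -125], [0, 0, 0], 1], [[-25, 9, -130], [0, 0, 0], 1], [[-48, 16, -130], [0, 0, 0], 1], [[-72, 24, -130], [0, 0, 0], 1], [[-96, 32, -130], [0, 0, 0], 1], [[-120, 40, -130], [0, 0, 0], 1], [[-144, 48, -130], [0, 0, 0], 1], [[-168, 56, -130], [0, 0, 0], 1], [[-190, 64, -130], [0, 0, 0], 1], [[-208, 70, -130], [0, 0, 0], 1], [[-220, 74, -125], [0, 0, 0], 1], [[-226, 76, -115], [0, 0, 0], 1], [[-228, 77, -105], [0, 0, 0], 1], [[-228, 77, -98], [0, 0, 0], 1], [[-228, 77, -98], [0, 0, 0], 1], [[-228, 77, -98], [0, 0, 0], 1]]}}

```text
time: 24.25
ee_pos: [0.6082, -0.2072, 0.1338]
tcp_rot: [180.0, -0.0, 180.0]
wrist_force: [-1.0, -0.5, -1.2]
opening: 0.0554
grasp_force: 48.0
```

```bash
python3 -c "
from look import *
look('yelh',18,35,.149,.056)
look('blueh',95,125,.068,.07)"
```

```text
yelh n 13957 circ [ 0.6072 -0.2066] dia 0.0567 want 0.056 rect [0.0545 0.056 ] rc [ 0.6064 -0.2069] z95 [0.1433 0.1493] 
 tcp [ 0.6082 -0.2072  0.1338] [ 1.8000e+02 -2.0000e-02  1.7997e+02] move mm [tx,ty]: [1.  0.5] t 24.25
blueh n 2240 circ [ 0.6065 -0.2076] dia 0.0677 want 0.07 rect [0.0354 0.0673] rc [ 0.5919 -0.2083] z95 [0.0632 0.0692] 
 tcp [ 0.6085 -0.2072  0.1343] [-1.7999e+02  3.0000e-02  1.7998e+02] move mm [tx,ty]: [ 2.1 -0.5] t 24.3
```

>>> {"fn": "play_rows", "kwargs": {"increments": [[[-1, 0, 10], [0, 0, 0], 1], [[-1, 0, 18], [0, 0, 0], 1], [[-1, 0, 24], [0, 0, 0], 1], [[-1, 0, 28], [0, 0, 0], 1], [[-1, 0, 31], [0, 0, 0], 1], [[-1, 0, 33], [0, 0, 0], 1], [[-1, 0, 34.5], [0, 0, 0], 1], [[-1, 0, 35], [0, 0, 0], 1], [[-1, 0, 35], [0, 0, 0], 1]]}}

```text
time: 25.25
ee_pos: [0.61, -0.2069, 0.0995]
tcp_rot: [-180.0, 0.0, -180.0]
wrist_force: [-2.6, 0.5, 4.0]
opening: 0.055
grasp_force: 48.5
```

Seated depth (TCP 0.0995) was reached at low force. Releasing, checking, then going on to red.

>>> {"fn": "play_rows", "kwargs": {"increments": [[[0, 0, 0], [0, 0, 0], 0], [[0, 0, 0], [0, 0, 0], 0], [[0, 0, 0], [0, 0, 0], 0], [[0, 0, 0], [0, 0, 0], 0], [[0, 0, 0], [0, 0, 0], 0], [[0, 0, -15], [0, 0, 0], 0], [[0, 0, -50], [0, 0, 0], 0], [[0, 0, -90], [0, 0, 0], 0], [[0, 0, -110], [0, 0, 0], 0], [[0, 0, -120], [0, 0, 0], 0], [[0, 0, -120], [0, 0, 0], 0], [[0, 0, -120], [0, 0, 0], 0]]}}

```text
time: 26.45
ee_pos: [0.6096, -0.2068, 0.2177]
tcp_rot: [180.0, -0.1, -180.0]
wrist_force: [0.6, 0.7, -0.8]
opening: 0.0859
grasp_force: 0.0
```

```bash
python3 -c "
from look import *
look('yel2',18,35,.114,.056)
look('blue3',95,125,.068,.07)"
```

```text
yel2 n 3954 circ [ 0.6094 -0.2068] dia 0.0565 want 0.056 rect [0.0553 0.055 ] rc [ 0.6097 -0.2066] z95 [0.109  0.1151] 
 tcp [ 0.6096 -0.2068  0.2177] [ 1.7998e+02 -7.0000e-02 -1.8000e+02] move mm [tx,ty]: [0.2 0. ] t 26.45
blue3 n 615 circ [ 0.6047 -0.2073] dia 0.0662 want 0.07 rect [0.0311 0.066 ] rc [ 0.5901 -0.2077] z95 [0.0661 0.0697] 
 tcp [ 0.6095 -0.2067  0.2172] [ 1.7996e+02 -1.2000e-01 -1.8000e+02] move mm [tx,ty]: [ 4.8 -0.5] t 26.5
```

>>> {"fn": "play_rows", "kwargs": {"increments": [[[96, 598, -20], [0, 0, 0], 0], [[96, 598, -20], [0, 0, 0], 0], [[96, 598, -20], [0, 0, 0], 0], [[96, 598, -20], [0, 0, 0], 0], [[96, 598, -20], [0, 0, 0], 0], [[96, 598, -20], [0, 0, 0], 0], [[96, 598, -20], [0, 0, 0], 0], [[96, 598, -20], [0, 0, 0], 0], [[96, 598, -20], [0, 0, 0], 0], [[96, 598, -20], [0, 0, 0], 0], [[96, 598, -20], [0, 0, 0], 0], [[96, 598, -20], [0, 0, 0], 0], [[96, 598, 10], [0, 0, 0], 0], [[96, 598, 20], [0, 0, 0], 0.2], [[96, 598, 20], [0, 0, 0], 0.2], [[96, 598, 20], [0, 0, 0], 0.2], [[96, 598, 20], [0, 0, 0], 0.2], [[96, 598, 20], [0, 0, 0], 0.2]]}}

```text
time: 28.35
ee_pos: [0.5144, 0.3905, 0.2001]
tcp_rot: [179.9, 0.1, 179.9]
wrist_force: [-0.4, 0.8, -0.6]
opening: 0.0683
grasp_force: 0.0
```

```bash
python3 -c "
from look import *
look('red',168,10,.044,.042)"
```

```text
red n 1517 circ [0.5141 0.3919] dia 0.0423 want 0.042 rect [0.0405 0.0406] rc [0.5141 0.3915] z95 [0.0392 0.0452] 
 tcp [0.5144 0.3905 0.2001] [1.7994e+02 8.0000e-02 1.7993e+02] move mm [tx,ty]: [0.3 1.5] t 28.35
```

View pics/w_red.png

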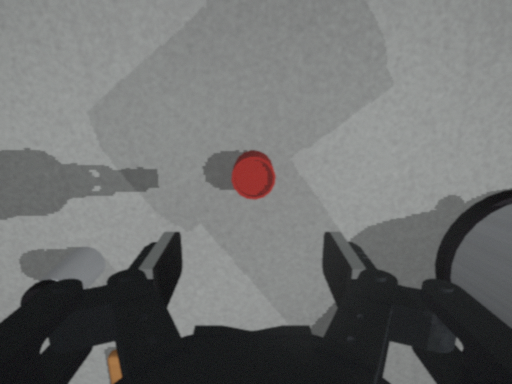

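Red is at (254,175), and the kettle at right is clear of the gripper. Grasping.

>>> {"fn": "play_rows", "kwargs": {"increments": [[[0.3, 1, 40], [0, 0, 0], 0.2], [[0.3, 1, 80], [0, 0, 0], 0.2], [[0.3, 1, 120], [0, 0, 0], 0.2], [[0.3, 1, 147], [0, 0, 0], 0.2], [[0.3, 1, 159], [0, 0, 0], 0.2], [[0.3, 1, 166], [0, 0, 0], 0.2], [[0.3, 1, 166], [0, 0, 0], 0.2], [[0.3, 1, 166], [0, 0, 0], 1], [[0.3, 1, 166], [0, 0, 0], 1], [[0.3, 1, 166], [0, 0, 0], 1], [[0.3, 1, 166], [0, 0, 0], 1], [[0.3, 1, 166], [0, 0, 0], 1], [[0.3, 1, 166], [0, 0, 0], 1], [[0.3, 1, 166], [0, 0, 0], 1], [[0.3, 1, 166], [0, 0, 0], 1], [[0.3, 1, 166], [0, 0, 0], 1]], "grip_force": 40}}

```text
time: 30.0
ee_pos: [0.5144, 0.3928, 0.0348]
tcp_rot: [179.9, 0.1, -180.0]
wrist_force: [0.3, 0.0, 7.0]
opening: 0.0409
grasp_force: 41.1
```

>>> {"fn": "play_rows", "kwargs": {"increments": [[[0, 0, -10], [0, 0, 0], 1], [[0, 0, -35], [0, 0, 0], 1], [[0, 0, -70], [0, 0, 0], 1], [[0, 0, -105], [0, 0, 0], 1], [[-1, -6, -140], [0, 0, 0], 1], [[-3, -18, -162], [0, 0, 0], 1], [[-6, -40, -170], [0, 0, 0], 1], [[-11, -70, -170], [0, 0, 0], 1], [[-17, -105, -170], [0, 0, 0], 1], [[-23, -145, -170], [0, 0, 0], 1], [[-30, -190, -170], [0, 0, 0], 1], [[-37, -235, -170], [0, 0, 0], 1], [[-44, -280, -170], [0, 0, 0], 1], [[-52, -325, -170], [0, 0, 0], 1], [[-59, -370, -170], [0, 0, 0], 1], [[-66, -415, -170], [0, 0, 0], 1], [[-73, -460, -170], [0, 0, 0], 1], [[-79, -500, -170], [0, 0, 0], 1], [[-85, -535, -170], [0, 0, 0], 1], [[-89, -560, -170], [0, 0, 0], 1]]}}

```text
time: 32.0
ee_pos: [0.6024, -0.1703, 0.2034]
tcp_rot: [-180.0, 0.0, 179.9]
wrist_force: [-0.2, -0.6, -1.2]
opening: 0.0411
grasp_force: 40.7
```

>>> {"fn": "play_rows", "kwargs": {"increments": [[[-4, -25, 0], [0, 0, 0], 1], [[-6, -36, 0], [0, 0, 0], 1], [[-6, -39, 0], [0, 0, 0], 1], [[-6, -39, 8], [0, 0, 0], 1], [[-6, -39, 18], [0, 0, 0], 1], [[-6, -39, 26], [0, 0, 0], 1], [[-6, -39, 30], [0, 0, 0], 1], [[-6, -39, 30], [0, 0, 0], 1], [[-6, -39, 30], [0, 0, 0], 1]]}}

```text
time: 32.9
ee_pos: [0.6085, -0.2066, 0.1729]
tcp_rot: [-180.0, 0.0, -180.0]
wrist_force: [-0.3, 0.4, -1.5]
opening: 0.0412
grasp_force: 40.7
```

```bash
python3 -c "
from look import *
look('redh',168,10,.183,.042)
look('yelh2',18,35,.114,.056)"
```

```text
redh n 7510 circ [ 0.6075 -0.206 ] dia 0.0428 want 0.042 rect [0.0416 0.0408] rc [ 0.6075 -0.2063] z95 [0.1773 0.1832] 
 tcp [ 0.6085 -0.2066  0.1729] [-1.8000e+02  1.0000e-02 -1.7998e+02] move mm [tx,ty]: [1.1 0.6] t 32.9
yelh2 n 2298 circ [ 0.6089 -0.2068] dia 0.0555 want 0.056 rect [0.0549 0.0356] rc [ 0.5996 -0.2066] z95 [0.1092 0.1152] 
 tcp [ 0.6087 -0.2067  0.1732] [-1.7999e+02  3.0000e-02 -1.7998e+02] move mm [tx,ty]: [-0.3 -0. ] t 32.95
```

View pics/w_redh.png

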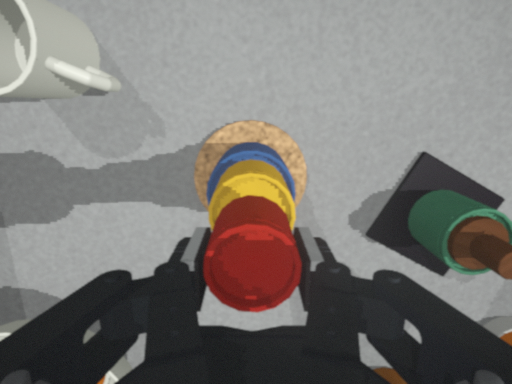

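Red (252,265) is upright above yellow and blue on the cork, and the lid sits on green at right. I'll move 1 mm ahead and lower 30 mm.

>>> {"fn": "play_rows", "kwargs": {"increments": [[[-1.2, 0, 8], [0, 0, 0], 1], [[-1.2, 0, 15], [0, 0, 0], 1], [[-1.2, 0, 20], [0, 0, 0], 1], [[-1.2, 0, 24], [0, 0, 0], 1], [[-1.2, 0, 27], [0, 0, 0], 1], [[-1.2, 0, 29], [0, 0, 0], 1], [[-1.2, 0, 30.5], [0, 0, 0], 1], [[-1.2, 0, 31], [0, 0, 0], 1], [[-1.2, 0, 31], [0, 0, 0], 1]]}}

```text
time: 33.9
ee_pos: [0.6099, -0.2069, 0.1429]
tcp_rot: [-180.0, 0.1, -180.0]
wrist_force: [-3.0, 1.2, 5.5]
opening: 0.041
grasp_force: 41.2
```

>>> {"fn": "play_rows", "kwargs": {"increments": [[[0, 0, 0], [0, 0, 0], 0], [[0, 0, 0], [0, 0, 0], 0], [[0, 0, 0], [0, 0, 0], 0], [[0, 0, 0], [0, 0, 0], 0], [[0, 0, 0], [0, 0, 0], 0], [[0, 0, 0], [0, 0, 0], 0], [[0, 0, -15], [0, 0, 0], 0], [[0, 0, -50], [0, 0, 0], 0], [[0, 0, -90], [0, 0, 0], 0], [[0, 0, -120], [0, 0, 0], 0], [[0, 0, -130], [0, 0, 0], 0], [[0, 0, -130], [0, 0, 0], 0], [[0, 0, -130], [0, 0, 0], 0]]}}

```text
time: 35.2
ee_pos: [0.6097, -0.2068, 0.2708]
tcp_rot: [180.0, -0.1, -180.0]
wrist_force: [-0.8, 0.1, -0.1]
opening: 0.0854
grasp_force: 0.0
```

```bash
python3 -c "
from look import *
look('red2',168,10,.152,.042)
look('yel3',18,35,.114,.056)"
```

```text
red2 n 1975 circ [ 0.6096 -0.2066] dia 0.0419 want 0.042 rect [0.0409 0.0405] rc [ 0.6096 -0.2068] z95 [0.1471 0.1532] 
 tcp [ 0.6097 -0.2068  0.2708] [ 1.7998e+02 -6.0000e-02 -1.7999e+02] move mm [tx,ty]: [0.  0.2] t 35.2
yel3 n 729 circ [ 0.6093 -0.207 ] dia 0.0555 want 0.056 rect [0.0366 0.0539] rc [ 0.6002 -0.2071] z95 [0.1106 0.1154] 
 tcp [ 0.6095 -0.2068  0.2702] [ 1.7996e+02 -1.2000e-01 -1.8000e+02] move mm [tx,ty]: [ 0.2 -0.2] t 35.25
```

>>> {"fn": "play_rows", "kwargs": {"increments": [[[250, 180, 0], [0, 0, 0], 0], [[250, 180, 0], [0, 0, 0], 0], [[250, 180, 0], [0, 0, 0], 0], [[250, 180, 0], [0, 0, 0], 0], [[250, 180, 0], [0, 0, 0], 0], [[250, 180, 0], [0, 0, 0], 0], [[250, 180, 0], [0, 0, 0], 0], [[250, 180, 0], [0, 0, 0], 0], [[250, 180, 0], [0, 0, 0], 0], [[250, 180, 0], [0, 0, 0], 0]]}}

```text
time: 36.3
ee_pos: [0.3605, -0.0274, 0.2711]
tcp_rot: [-180.0, -0.1, 180.0]
wrist_force: [0.6, -0.5, 0.1]
opening: 0.0853
grasp_force: 0.0
```

```bash
python3 - <<'E'
from top import *
top('red',168,10,.152,(.61,-.207));top('yel',18,35,.114,(.61,-.207));top('blue',95,125,.068,(.61,-.207))
top('grn',60,95,.066,(.651,-.021));top('lid',165,18,.102,(.651,-.021),60)
p,_=camera("scene");cv2.imwrite("pics/end.png",cv2.resize(p[130:300,130:400,::-1],None,fx=2.5,fy=2.5))
E
```

```text
red 191 mean [ 0.6089 -0.2054] circ [ 0.6092 -0.2048] 0.0432 z [0.1477 0.1539]
yel 88 mean [ 0.5981 -0.1978] circ [ 0.6081 -0.2054] 0.0569 z [0.1116 0.1168]
blue 54 mean [ 0.5865 -0.1949] circ [ 0.5985 -0.1998] 0.0628 z [0.0668 0.0716]
grn 51 mean [ 0.6363 -0.0172] circ [ 0.65  -0.019] 0.0602 z [0.0651 0.0698]
lid 59 mean [ 0.6505 -0.0193] circ [ 0.6503 -0.0194] 0.0252 z [0.1027 0.1065]
```

View pics/end.png

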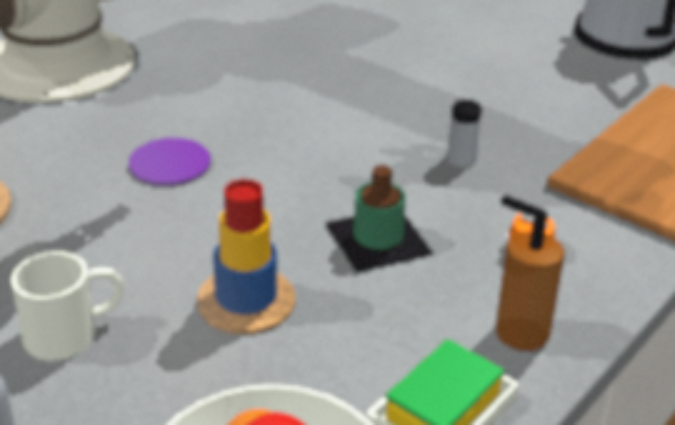

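Both piles stand upright at the right heights: the stack at (245,250) on the cork and green with its lid at (380,215) on the slate. The mug and shaker are in place, and the gripper is empty and clear.

```bash
python3 -c "
from workcell import workorder
print(workorder.job_done())"
```

```text
the job is handed in; nothing more can be done
None
```

I built both piles and handed the job in at about 36 s of robot time; the hand-in returned no verdict, but the last camera checks showed every piece upright, centred and seated at the right height, with the gripper empty and clear.

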